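# Hook the sample shelf into the slotted upright and lock it

## Robot

A 6-joint arm with a two-finger parallel gripper is mounted at the origin on the work surface. World frame = base frame: x ahead of the robot, y to its left, z up, the work surface at z = 0. Lengths are in m, angles in rad, forces in N, time in s.
With the tool pointing down it reaches from about 0.425 to 0.95 m from the base axis. Payload 3.5 kg.
Tool frame: the origin (TCP) lies midway between the tips of the shut fingers; the grasp point (between the pads) lies ctrl.hold_point_z behind it (ctrl.hold_point_z is the distance from the TCP to the grasp point, in m); z points along the fingers, y is the line along which they close (so a half turn about z gives the same grasp; the last joint's range is limited). The gripper opens to 85 mm and grips with 20 to 120 N. Pads are 22 mm wide; open, the fingers measure 114 mm over their backs; the gripper's body (76 mm by 85 mm) begins 54 mm behind the grasp point. The pads swing forward as they close: fully open they stand 13 mm farther back than shut.
Start: joints at [0.972, 0.286, 1.577, -0, 1.279, -0.15], TCP at [0.293, 0.608, 0.231] pointing down, gripper open.
Joint ranges: [-2.77, 2.77], [-0.9, 2.22], [0.21, 2.48], [-1.53, 4.67], [0.24, 2.81], [-2.84, 2.84]. Speed limits (rad/s): [2.79, 2.79, 3.14, 3.14, 3.14, 3.14].

## Interface

Orientations are given as a rotation vector (axis times angle).
In Python, from rig import ctrl gives the robot as it stands.
- The arm moves only by the tool move_arm, never from a script. Its argument "plan" is one flat list of numbers, 7 for each row, row after row: the shift along the tool's x, y, z in cm, then the turn, a rotation vector about the tool's x, y, z in degrees, then the opening, from -1 (shut) to 1 (fully open), so that 0 is half open. A call has 1 to 12 rows; each row shifts and turns the commanded pose from where the row before left it, along the tool's axes as they then stand; what a row does not reach is not made up. A row lasts 1/10 s, in which the tool goes at most 50 mm and 8.59 degrees, less where a joint would pass 70% of its speed; a pose out of reach is approached as far as the arm can. A call is refused whole if a number of a shift passes 5 or a number of a turn 8.59, either way. A call with a gripper value outside its range is refused whole. The fingers move at their own pace and stop on an object; the grip force is fixed at half the most. Time passes only in rows, so rows that do not move let the fingers close. It gives the time, the measured TCP pose, the force, the opening and the grip force at its end, in the units of the state.
- ctrl.state(): the state, without advancing time (a new reading comes with each control period).
- ctrl.snapshot(name): name is "scene" or "top"; returns the picture (420x560x3 uint8, red, green, blue); there is no depth.
- ctrl.calibration(name): a dict with "intrinsics" (3x3 intrinsics, pixels), "R" (3x3) and "t" (3): a world point X has camera coordinates R X + t. Camera axes: x right, y down, z forward; pixel columns grow to the right and rows downward; lengths in m; the calibration is good to about 2 mm. A picture is of the moment at which its call begins. calibration takes no time and is no camera call.
- ctrl.finish_job(): hands the job in; it is judged then, once.
Trained networks look in the newest picture that a camera, given by its name, has taken for a name from the list of things; names that differ only in an ending like _2 or _b are one class to them, and where a whole thing is asked for, a point or a joint stands for the part that bears it (a point fixed in the world has none). Each returns a list of dicts, best first, with "confidence" (0 to 1); they miss things now and then, are a little off and sometimes report something else, mostly with a low value. They report only what shows in the picture. A call takes as long as a camera call. They do not tell look-alikes from the thing itself.
- ctrl.find_in(query, camera): "xyz" ([x, y, z] in m, in the coordinates of the camera as it stood for that picture, good to about 4 mm: the middle of the surface that is visible of it).
The state is a dict: "time_s": time; "joint_positions": joint angles; "dq": joint speeds; "tau": joint torques, N m; "position": TCP position; "ee_rot": TCP orientation; "force": force on the tool from outside, world axes, zero at the start; "moment": the same for the moment, N m; "width": finger opening in m; "finger_force": force on a finger pad.
Only numpy, scipy, OpenCV 4.12 (cv2) and the standard library are available. Lean on these libraries where they do the work, as an engineer would, in place of code of your own. Each camera call takes 0.05 s, during which the arm holds its last target. There are 200 camera calls.

## Task

Set up the spice-tasting stand: pick up the small steel display shelf, hook its two claws into the two slots of the upright, then press it down gently until it clicks past the catch and sits fully home, level. Let go of it, never force it against the upright, and leave the glass, the jar and the beaker where they stand.

Things in the scene. Friction and masses are not known exactly. Their poses are not given: they have to be found in the camera images.
- shelf_blade (a point): Loose display shelf of dark sheet steel, 0.35 kg. Its x points to its claws, z up. Floor plate 110 (x) x 90 mm with 14 mm rims, standing on the table; along its middle a 10 mm thick blade, top 60 mm above the underside; at the claw end a back plate 40 mm wide, 100 mm high. Point: where to grip the blade, 42 mm above the underside, 67 mm before the back plate's rear face
- claw_low (a point): Point on the back plate's rear face, centre line, at the underside of the lower claw's neck, 24 mm above the shelf's underside. Two like claws, 50 mm apart in z, 6 mm thick (y): an 8 mm high neck in +x, then a lip 5.5 to 11.5 mm behind the rear face that hangs 14 mm below the neck. Each lip ends in a round toe reaching 15.5 mm. Axes as the shelf
- shelf_top (a point): Centre of the upper face of the press pad on top of the same shelf, a flat 34 (x) x 36 (y) mm, 101 mm above the shelf's underside and 17 mm before the back plate's rear face; the place to press down, with no more than 25 N (more overloads the claws). Axes as the shelf's
- upright: Fixed upright: grey channel post 68 mm wide, 202 mm high, on a steel foot 150 x 130 x 12 mm; origin on the table at the foot of the post. A slotted steel strip closes its own -x side (top about 210 mm high); the shelf goes in along +x, its x axis parallel to this x axis
- strip_face (a point): Point on the strip's front face, centre line, 100 mm above the table, fixed to the post; axes as the upright. Strip 4 mm thick, two slots one above the other, each 11 mm wide, 24 mm high, lower edges 50 mm apart. The lower slot's lower edge is nominally here, but the strip is clamped with play up to 8 mm higher or lower, which no reading shows: find the slots by feel
- catch (a joint): Spring catch behind the lower slot, inside: 0 m = sprung forward (free, or snapped over a locked claw), 0.003 to 0.004 m when pushed back. Claws in, the shelf drops 5 to 7 mm until the lower toe rests on the catch; 5 to 18 N on the pad carries it past the catch, in all 9 to 10 mm further, until the necks sit on the slots' lower edges, a rigid stop
- glass: Drinking glass, 66 mm wide, 95 mm high; origin at the centre of its underside. Leave alone
- jar: Spice jar, 56 mm wide, 85 mm high; origin at the centre of its underside. Leave alone
- beaker: White plastic beaker, 60 mm wide, 60 mm high; origin at the centre of its underside. Leave alone
Things that resemble listed ones, but are neither listed nor needed, are in the scene too. Leave any brown or green look-alike of the part that bears shelf_blade alone.

How it is judged:
By the outcome, as a careful person would: the job done as asked, in the order asked, and still so for the second after the job is handed in, with the robot touching nothing.
It also fails if it takes over 72 s, if anything falls off the work surface, if the arm or the gripper's body presses on something with over 40 N, if the wrist force passes 120 N, or if a joint passes its speed limit or range.

## Working session

There is one attempt and no reset: what is moved stays moved. The work goes in short steps, Python scripts to look and compute and a tool call to move; the robot and the scene stay as the last step left them, time stands still between calls to the robot, and variables do not carry over. Pictures are saved under pics/ and viewed, at most 10 in all, crops included, and the job is handed in when it is done.

Besides the shell and the picture viewer there is one more tool, called as name(argument=value, ...) on one line, values as JSON. move_arm: Moves the arm, as the interface text tells. Its arguments: {"type":"object","properties":{"plan":{"type":"array"}},"required":["plan"]}

```bash
mkdir -p pics; cat > h.py <<'E'
import numpy as np, cv2
from rig import ctrl
from scipy.spatial.transform import Rotation as Ro
def cal(c):
    k=ctrl.calibration(c); return np.array(k["intrinsics"]),np.array(k["R"]),np.array(k["t"])
def find(q,c,n=3):
    K,R,t=cal(c)
    for d in ctrl.find_in(q,c)[:n]:
        p=np.array(d["xyz"]); w=R.T@(p-t); px=K@p; print(c,q,round(d["confidence"],2),w.round(4),(px[:2]/px[2]).round(0))
def pix(c,X):
    K,R,t=cal(c); p=K@(R@np.array(X)+t); return (p[:2]/p[2]).round(1)
def ray(c,u,v,z):
    K,R,t=cal(c); d=R.T@np.linalg.inv(K)@[u,v,1]; o=-R.T@t; return (o+d*(z-o[2])/d[2]).round(4)
def save(c,n):
    im=ctrl.snapshot(c); cv2.imwrite(f"pics/{n}.png",cv2.cvtColor(im,cv2.COLOR_RGB2BGR)); return im
def st():
    s=ctrl.state(); print("t",s["time_s"],"p",np.round(s["position"],4),"rot",np.round(s["ee_rot"],3),"F",np.round(s["force"],1),"M",np.round(s["moment"],2),"w",s["width"],"ff",s["finger_force"])
E
python3 - <<'E'
from h import *
for c in("scene","top"):
    save(c,c+"0"); K,R,t=cal(c); print(c,(-R.T@t).round(3))
    for q in("shelf_blade","claw_low","shelf_top","upright","strip_face","glass","jar","beaker"): find(q,c)
st(); print(ctrl.hold_point_z)
E
```

```text
scene [ 1.078 -0.747  0.786]
scene shelf_blade 0.78 [ 0.2533 -0.3802  0.0325] [118. 249.]
scene shelf_blade 0.68 [ 0.5429 -0.149   0.0049] [277. 267.]
scene shelf_blade 0.64 [0.3135 0.2001 0.0229] [300. 166.]
scene claw_low 0.97 [ 0.545  -0.1491  0.0041] [278. 268.]
scene claw_low 0.85 [ 0.252  -0.3833  0.0368] [116. 248.]
scene claw_low 0.8 [0.3119 0.2045 0.0226] [301. 165.]
scene shelf_top 0.95 [ 0.2503 -0.3806  0.0319] [117. 249.]
scene shelf_top 0.81 [0.3124 0.2037 0.0274] [301. 164.]
scene shelf_top 0.8 [ 0.5512 -0.1529  0.0089] [279. 269.]
scene upright 0.65 [0.5248 0.1106 0.0791] [341. 191.]
scene strip_face 0.65 [0.5246 0.1108 0.0752] [341. 193.]
scene glass 0.8 [ 0.4062 -0.3993  0.0672] [148. 275.]
scene jar 0.78 [ 0.6965 -0.0935  0.0585] [348. 271.]
scene beaker 0.58 [ 0.6659 -0.2966  0.0395] [273. 323.]
top [ 0.222 -0.094  1.49 ]
top shelf_blade 0.88 [ 0.2373 -0.3744  0.006 ] [394. 307.]
top shelf_blade 0.86 [0.2884 0.2133 0.0031] [182. 291.]
top shelf_blade 0.8 [ 0.5388 -0.149   0.0024] [310. 202.]
top claw_low 0.84 [ 0.5396 -0.1577  0.0063] [313. 201.]
top claw_low 0.74 [0.2829 0.2082 0.0049] [184. 293.]
top claw_low 0.62 [ 0.2332 -0.3756  0.0059] [395. 309.]
top shelf_top 0.88 [ 0.5363 -0.1501  0.0066] [310. 202.]
top shelf_top 0.85 [0.2832 0.2118 0.0032] [183. 293.]
top shelf_top 0.66 [ 0.2364 -0.373   0.0046] [394. 308.]
top upright 0.82 [0.4993 0.1338 0.0107] [211. 216.]
top strip_face 0.75 [0.4944 0.1313 0.0136] [212. 218.]
top glass 0.89 [ 0.3981 -0.4041  0.0508] [405. 247.]
top jar 0.55 [ 0.683  -0.0845  0.0861] [287. 145.]
top beaker 0.96 [ 0.6721 -0.297   0.0316] [361. 153.]
t 0.9 p [0.2928 0.6082 0.2314] rot [0.699 3.063 0.   ] F [ 0.1 -0.7 -0.5] M [-0.01 -0.    0.01] w 0.08538442966256891 ff 0.0
0.0187
```

View pics/scene0.png

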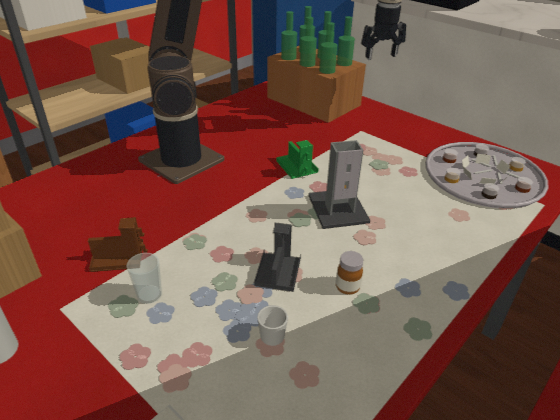

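View pics/top0.png

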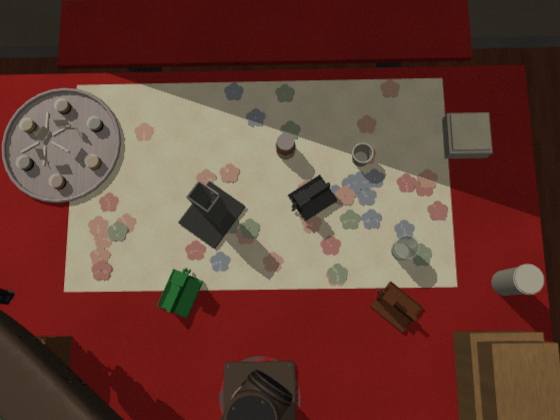

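```bash
python3 - <<'E'
import cv2
a=cv2.imread("pics/top0.png")[140:260,170:350]; cv2.imwrite("pics/c1.png",cv2.resize(a,None,fx=4.4,fy=4.4,interpolation=cv2.INTER_CUBIC))
a=cv2.imread("pics/scene0.png")[130:300,230:400]; a=cv2.convertScaleAbs(a,alpha=1.6,beta=10);cv2.imwrite("pics/c2.png",cv2.resize(a,None,fx=3.5,fy=3.5,interpolation=cv2.INTER_CUBIC))
E
```

```text
(no output)
```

View pics/c1.png

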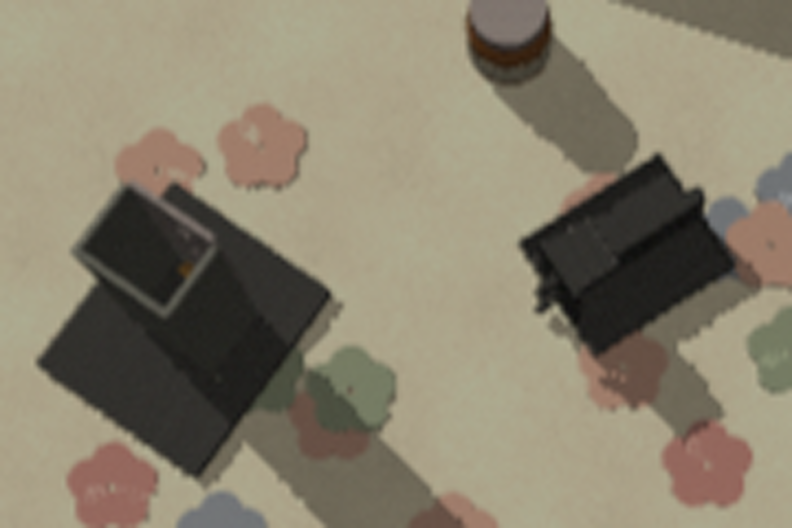

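View pics/c2.png

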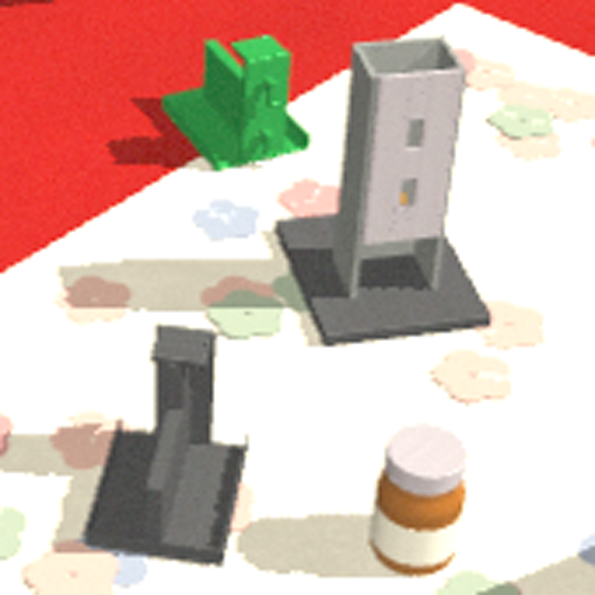

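```bash
cat > fit.py <<'E'
from h import *
from scipy.optimize import least_squares
def T(l): return [((u+.5)/4.4-.5+170,(v+.5)/4.4-.5+140) for u,v in l]
def S(l): return [((u+.5)/3.5-.5+230,(v+.5)/3.5-.5+130) for u,v in l]
def proj(c,X):
    K,R,t=C[c]; p=(K@(R@X.T+t[:,None])).T; return p[:,:2]/p[:,2:]
C={c:cal(c) for c in("top","scene")}
def w(x,y,th,P):
    P=np.array(P,float); c,s=np.cos(th),np.sin(th); return np.c_[x+c*P[:,0]-s*P[:,1],y+s*P[:,0]+c*P[:,1],P[:,2]]
if __name__=="__main__":
    tp=np.array(T([(127,184),(217,240),(74,249),(167,316),(175,184),(331,293),(200,479),(38,362)]))
    sp=np.array(S([(364,78),(460,68),(325,333),(490,312),(277,222),(415,134),(408.5,193),(408,240)]))
    # x,y = strip face centre; strip x=0 here, post back x=b
    # top image "front" edge = upper-right edge: (127,184)-(217,240); shelf comes along +x
    def f(q):
        x,y,th,b,fx,dz,dt=q
        A=w(x,y,th,[(0,-34,210+dz),(0,34,210+dz),(b,-34,202),(b,34,202),(fx,-65,12),(fx,65,12),(fx+150,65,12),(fx+150,-65,12)]/np.array(1e3) if 0 else np.array([(0,-34,210+dz),(0,34,210+dz),(b,-34,202),(b,34,202),(fx,-65,12),(fx,65,12),(fx+150,65,12),(fx+150,-65,12)])/1e3)
        B=w(x,y,th,np.array([(0,34,210+dz),(0,-34,210+dz),(fx,65,12),(fx,-65,12),(fx+150,65,12),(0,0,162+dz),(0,0,112+dz),(0,0,dt)])/1e3)
        return (proj("top",A)-tp),(proj("scene",B)-sp)
    r=lambda q:np.r_[f(q)[0].ravel(),f(q)[1].ravel()]
    s=least_squares(r,[.54,.11,np.radians(149),50,-60,0,70],x_scale=[.01,.01,.01,1,1,1,1],loss="soft_l1")
    q=s.x; print(q[:2].round(4),np.degrees(q[2]).round(2),q[3:].round(1)); a,b=f(q); print(a.round(1).tolist());print(b.round(1).tolist())
    print("f",C["top"][0][0,0],C["scene"][0][0,0])
E
python3 fit.py
```

```text
[0.5351 0.1109] 144.14 [ 49.4 -37.8  -6.6  63.1]
[[-0.5, -1.0], [0.8, 1.4], [-0.1, 0.1], [0.5, 0.1], [-0.5, -0.9], [0.5, -0.4], [-0.9, 0.1], [-0.7, 0.6]]
[[2.6, 0.1], [2.2, 0.5], [-0.3, 0.7], [0.7, 1.0], [-1.1, -1.0], [-0.5, -0.2], [-0.7, -0.2], [-2.2, -0.1]]
f 528.879771024261 480.0643383550822
```

```bash
python3 - <<'E'
import cv2,numpy as np
a=cv2.imread("pics/scene0.png")[136:232,305:375]; a=cv2.convertScaleAbs(a,alpha=1.7,beta=5);a=cv2.resize(a,None,fx=6,fy=6,interpolation=cv2.INTER_CUBIC)
b=cv2.imread("pics/top0.png")[174:254,172:252]; b=cv2.convertScaleAbs(b,alpha=2.2,beta=5);b=cv2.resize(b,None,fx=4.5,fy=4.5,interpolation=cv2.INTER_CUBIC)
c=np.zeros((576,790,3),np.uint8); c[:,:420]=a; c[:360,430:]=b
cv2.imwrite("pics/c3.png",c)
E
```

```text
(no output)
```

View pics/c3.png

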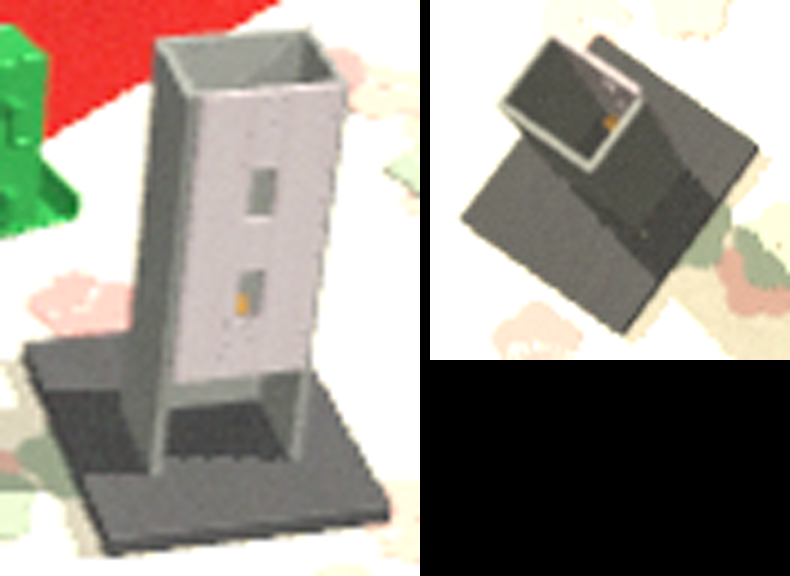

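```bash
cat > fit2.py <<'E'
from fit import *
def cr(l,s,ox,oy): return np.array([((u+.5)/s-.5+ox,(v+.5)/s-.5+oy) for u,v in l])
tp=cr([(123,38),(210,97),(70,104),(162,170),(170,36),(327,149),(195,334),(31,217)],4.5,172,174)
sp=cr([(187,97),(345,85),(152,473),(298,460),(108,540),(390,503),(24,350),(262,192),(251,294),(240,376)],6,305,136)
def f(q,C2=None):
    x,y,th,b,fx,dz,dt,zf=q
    A=w(x,y,th,np.array([(0,-34,zf),(0,34,zf),(b,-34,202),(b,34,202),(fx,-65,12),(fx,65,12),(fx+150,65,12),(fx+150,-65,12)])/1e3)
    B=w(x,y,th,np.array([(0,34,zf),(0,-34,zf),(0,34,12),(0,-34,12),(fx,65,12),(fx,-65,12),(fx+150,65,12),(0,0,162+dz),(0,0,112+dz),(0,0,dt)])/1e3)
    return (proj("top",A)-tp),(proj("scene",B)-sp)
r=lambda q:np.r_[f(q)[0].ravel(),f(q)[1].ravel()]
s=least_squares(r,[.54,.11,np.radians(149),50,-60,0,70,205],x_scale=[.01,.01,.01,1,1,1,1,1],loss="soft_l1",f_scale=.5)
q=s.x; print(q[:2].round(4),np.degrees(q[2]).round(2),q[3:].round(1)); a,b=f(q); print(a.round(1).tolist());print(b.round(1).tolist())
J=s.jac; cov=np.linalg.inv(J.T@J)*.5**2; print(np.sqrt(np.diag(cov)).round(4))
E
python3 fit2.py
```

```text
[0.5344 0.1115] 144.13 [ 48.6 -39.8  -6.9  62.1 202.6]
[[-1.2, -1.3], [1.2, 0.7], [-1.0, -0.4], [0.3, 0.2], [-0.3, -1.4], [1.2, -1.3], [-0.6, 0.4], [-0.8, 0.3]]
[[0.4, 0.3], [1.1, -0.1], [-0.3, 0.6], [0.0, -0.1], [-0.2, 0.2], [0.9, 0.6], [-0.8, -1.6], [-0.6, 0.0], [-0.8, -0.2], [-0.7, -0.1]]
[1.1000e-03 1.1000e-03 8.6000e-03 1.8310e+00 1.7516e+00 1.4329e+00
 1.9079e+00 1.3766e+00]
```

```bash
python3 - <<'E'
from fit import *
pts=T([(520,240),(660,155),(735,268),(597,355)])
W=np.array([ray("top",u,v,.014) for u,v in pts]); print(W)
c=W.mean(0); print("centre",c)
e=(W[0]-W[1]+W[3]-W[2]); n=(W[1]-W[2]+W[0]-W[3]); print("yaw",np.degrees(np.arctan2(e[1],e[0])),np.degrees(np.arctan2(n[1],n[0])), np.linalg.norm(e)/2,np.linalg.norm(n)/2)
th=np.radians(122.5); g=c[:2]-.025*np.array([np.cos(th),np.sin(th)]); print("grip",g)
s=ctrl.state(); R=Ro.from_rotvec(s["ee_rot"]).as_matrix(); print("R",R.round(3)); print("tool x yaw",np.degrees(np.arctan2(R[1,0],R[0,0])),"y yaw",np.degrees(np.arctan2(R[1,1],R[0,1])))
print("delta tool cm",(R.T@(np.r_[g,.2]-s["position"])*100).round(2), s["joint_positions"])
E
```

```text
[[ 0.5592 -0.0856  0.014 ]
 [ 0.6146 -0.1779  0.014 ]
 [ 0.5384 -0.2245  0.014 ]
 [ 0.4826 -0.1341  0.014 ]]
centre [ 0.5487   -0.155525  0.014   ]
yaw 121.32670305101661 31.897399064518673 0.10694008836727228 0.08998867984363372
grip [ 0.56213249 -0.17660979]
R [[-0.901  0.434  0.   ]
 [ 0.434  0.901  0.   ]
 [-0.     0.    -1.   ]]
tool x yaw 154.28580758551345 y yaw 64.28580758860382
delta tool cm [-58.31 -59.02   3.13] [ 9.71991903e-01  2.86266408e-01  1.57668818e+00 -2.36301942e-06
  1.27862479e+00 -1.50006421e-01]
```

move_arm(plan=[-3.24,-3.28,-0.5,0,0,0,0.1,-3.24,-3.28,-0.5,0,0,0,0.1,-3.24,-3.28,-0.5,0,0,0,0.1,-3.24,-3.28,-0.5,0,0,0,0.1,-3.24,-3.28,-0.5,0,0,0,0.1,-3.24,-3.28,-0.5,0,0,0,0.1,-3.24,-3.28,-0.5,0,0,0,0.1,-3.24,-3.28,-0.5,0,0,0,0.1,-3.24,-3.28,0,0,0,0,0.1,-3.24,-3.28,0,0,0,0,0.1,-3.24,-3.28,0,0,0,0,0.1,-3.24,-3.28,0,0,0,0,0.1])

```text
time_s: 2.1
position: [0.4727, 0.083, 0.2718]
ee_rot: [0.699, 3.062, 0.001]
force: [0.7, 1.4, 0.4]
width: 0.047
finger_force: 0.0
```

move_arm(plan=[-3.24,-3.28,0,0,0,0,0.1,-3.24,-3.28,0,0,0,0,0.1,-3.24,-3.28,0,0,0,0,0.1,-3.24,-3.28,1,0,0,0,0.1,-3.24,-3.28,1.5,0,0,0,0.1,-3.24,-3.28,2,0,0,0,0.1,0,0,2,0,0,8.2,0.1,0,0,2,0,0,8.2,0.1,0,0,1,0,0,8.2,0.1,0,0,1,0,0,8.2,0.1,0,0,0,0,0,0,0.1])

```text
time_s: 3.2
position: [0.561, -0.1762, 0.1646]
ee_rot: [-1.534, -2.738, 0.0]
force: [-0.2, 0.4, 0.6]
width: 0.047
finger_force: 0.0
```

```bash
python3 - <<'E'
from fit import *
save("scene","s1"); st()
s=ctrl.state(); R=Ro.from_rotvec(s["ee_rot"]).as_matrix(); print("x yaw",np.degrees(np.arctan2(R[1,0],R[0,0])))
print("delta",(R.T@(np.r_[.5620,-.1766,.0273]-s["position"])*100).round(2))
find("shelf_blade","scene"); find("shelf_top","scene")
a=cv2.imread("pics/s1.png")[160:310,180:380]; a=cv2.convertScaleAbs(a,alpha=1.7,beta=5);cv2.imwrite("pics/s1c.png",cv2.resize(a,None,fx=4,fy=4,interpolation=cv2.INTER_CUBIC))
E
```

```text
t 3.25 p [ 0.5616 -0.1764  0.1657] rot [-1.531 -2.741  0.   ] F [ 0.6 -0.5  1. ] M [-0.02 -0.01  0.02] w 0.047202872718659125 ff 0.0
x yaw 121.64449180723423
delta [-0.06  0.04 13.84]
scene shelf_blade 0.96 [ 0.2508 -0.3818  0.029 ] [117. 250.]
scene shelf_blade 0.95 [0.3302 0.1928 0.0485] [303. 162.]
scene shelf_blade 0.76 [ 0.5447 -0.1518  0.0036] [277. 269.]
scene shelf_top 0.77 [0.3315 0.1955 0.0494] [304. 161.]
scene shelf_top 0.75 [ 0.2521 -0.3841  0.0308] [116. 250.]
scene shelf_top 0.74 [ 0.5462 -0.1546  0.0108] [277. 267.]
```

View pics/s1c.png

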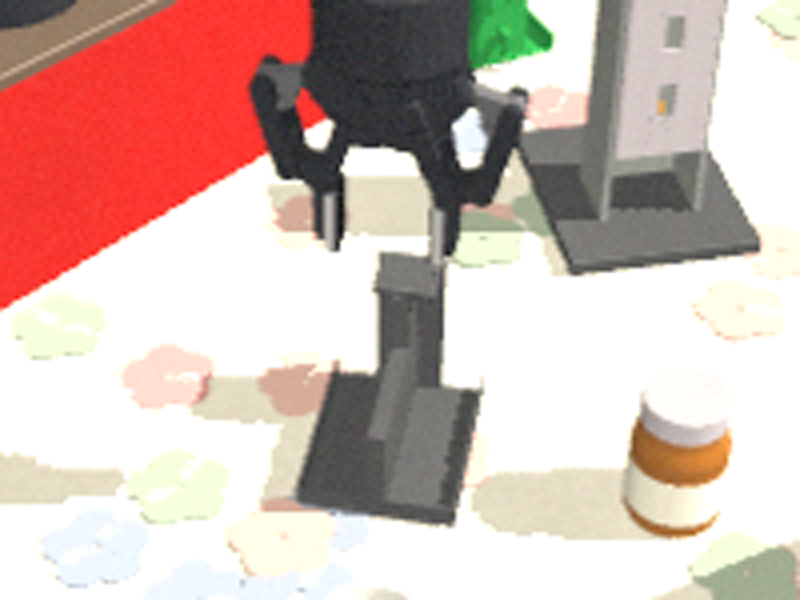

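```bash
python3 - <<'E'
from fit import *
th=np.radians(121.6); c=np.array([.5487,-.1555]); o=c+.055*np.array([np.cos(th),np.sin(th)])
P=[(x,y,z) for x,y,z in [(-110,45,0),(-110,-45,0),(0,45,14),(0,-45,14),(-34,18,101),(-34,-18,101),(0,18,101),(0,-18,101)]+[(x,0,z) for x in(-70,-80,-90,-100) for z in(3,60)]]
p=proj("scene",w(o[0],o[1],th,np.array(P)/1e3))
for a,b in zip(P,p): print(a,((b-[180,160]+.5)*4-.5).round(0))
E
```

```text
(-110, 45, 0) [293. 504.]
(-110, -45, 0) [452. 529.]
(0, 45, 14) [335. 356.]
(0, -45, 14) [484. 377.]
(-34, 18, 101) [369. 286.]
(-34, -18, 101) [433. 295.]
(0, 18, 101) [381. 249.]
(0, -18, 101) [443. 257.]
(-70, 0, 3) [386. 462.]
(-70, 0, 60) [387. 389.]
(-80, 0, 3) [382. 474.]
(-80, 0, 60) [384. 401.]
(-90, 0, 3) [379. 487.]
(-90, 0, 60) [380. 413.]
(-100, 0, 3) [375. 500.]
(-100, 0, 60) [376. 426.]
```

move_arm(plan=[0,0,3.5,0,0,0,0.1,0,0,3.5,0,0,0,0.1,0,0,3.5,0,0,0,0.1,0,0,2.0,0,0,0,0.1,0,0,1.3,0,0,0,0.1,0,0,0,0,0,0,-0.3,0,0,0,0,0,0,-1,0,0,0,0,0,0,-1,0,0,0,0,0,0,-1,0,0,0,0,0,0,-1])

```text
time_s: 4.35
position: [0.5635, -0.1774, 0.0305]
ee_rot: [1.533, 2.738, 0.0]
force: [-0.5, -1.2, 4.2]
width: 0.0093
finger_force: 60.3
```

move_arm(plan=[0,0,0,0,0,0,-1,0,0,0,0,0,0,-1])

```text
time_s: 4.55
position: [0.5635, -0.1774, 0.0305]
ee_rot: [1.533, 2.738, 0.0]
force: [1.2, 0.4, 5.2]
width: 0.0091
finger_force: 60.7
```

move_arm(plan=[0,0,-1,0,0,0,-1,0,0,-3,0,0,0,-1,0,0,-3,0,0,0,-1,0,0,-3,0,0,0,-1,0,0,-2,0,0,0,-1,0,0,0,0,0,0,-1])

```text
time_s: 5.15
position: [0.5634, -0.1772, 0.1516]
ee_rot: [1.532, 2.736, 0.0]
force: [0.6, -1.5, -3.1]
width: 0.0091
finger_force: 59.4
```

```bash
python3 - <<'E'
from fit import *
s=ctrl.state(); st(); R=Ro.from_rotvec(s["ee_rot"]).as_matrix(); print("x yaw",np.degrees(np.arctan2(R[1,0],R[0,0])))
th=np.radians(144.2); u=np.array([np.cos(th),np.sin(th)]); sf=np.array([.5344,.1115])
tgt=np.r_[sf-u*(.080+.040),.145]; R2=np.array([[u[0],u[1],0],[u[1],-u[0],0],[0,0,-1]]).T
print("tgt",tgt,"delta now",(R.T@(tgt-s["position"])*100).round(2),"delta in final axes",(R2.T@(tgt-s["position"])*100).round(2))
E
```

```text
t 5.15 p [ 0.5634 -0.1772  0.1516] rot [1.532 2.736 0.   ] F [ 0.6 -1.5 -3.1] M [-0.12 -0.1  -0.01] w 0.009099673311635583 ff 59.43446338176727
x yaw 121.49282349575863
tgt [0.63172766 0.04130508 0.145     ] delta now [15.06 17.24  0.64] delta in final axes [ 7.24 21.72  0.66]
```

move_arm(plan=[1.3,1.5,0,0,0,0,-1,2.5,2.9,0,0,0,0,-1,2.9,3.3,0,0,0,0,-1,2.9,3.3,0,0,0,0,-1,2.9,3.3,0,0,0,0,-1,1.6,1.8,0,0,0,0,-1,0.9,1.1,0,0,0,-5.7,-1,0,0,0,0,0,-6,-1,0,0,0,0,0,-6,-1,0,0,0.6,0,0,-5,-1,0,0,0,0,0,0,-1,0,0,0,0,0,0,-1])

```text
time_s: 6.35
position: [0.6289, 0.0413, 0.1401]
ee_rot: [-0.968, -2.985, 0.001]
force: [0.0, -0.5, -3.0]
width: 0.0093
finger_force: 59.2
```

```bash
python3 - <<'E'
from fit import *
save("scene","s2");save("top","t2"); s=ctrl.state(); st(); R=Ro.from_rotvec(s["ee_rot"]).as_matrix(); print("x yaw",np.degrees(np.arctan2(R[1,0],R[0,0])),R[2].round(4))
a=cv2.imread("pics/s2.png")[130:280,280:380]; a=cv2.convertScaleAbs(a,alpha=1.7,beta=5);a=cv2.resize(a,None,fx=4,fy=4,interpolation=cv2.INTER_CUBIC)
b=cv2.imread("pics/t2.png")[150:270,180:260]; b=cv2.convertScaleAbs(b,alpha=2.2,beta=5);b=cv2.resize(b,None,fx=5,fy=5,interpolation=cv2.INTER_CUBIC)
cv2.imwrite("pics/c4.png",np.hstack([a,b]))
E
```

```text
t 6.45 p [0.6299 0.0411 0.1415] rot [-0.968 -2.987  0.   ] F [ 0.6  0.1 -2.8] M [-0.15 -0.11  0.01] w 0.008943585113681011 ff 59.232226610183716
x yaw 144.1048835352298 [ 1.3e-03 -7.0e-04 -1.0e+00]
```

View pics/c4.png

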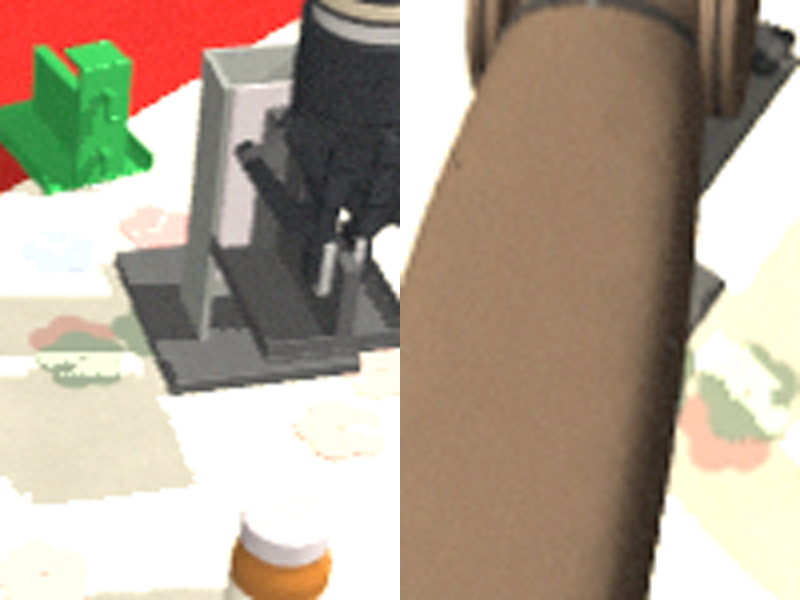

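```bash
python3 - <<'E'
from fit import *
s=ctrl.state(); st(); th=np.radians(144.1); p=s["position"]; u=np.array([np.cos(th),np.sin(th)]); o=p[:2]+.080*u; z=(p[2]-.0305)*1e3
P=[(-110,45,0),(-110,45,14),(-110,-45,0),(-110,-45,14),(0,45,14),(-34,18,101),(0,18,101)]
for a,b in zip(P,proj("scene",w(o[0],o[1],th,(np.array(P)+[0,0,z])/1e3))): print(a,((b-[280,130]+.5)*4-.5).round(0))
d=np.array([.5344,.1115])-p[:2]; print("ahead",d@u,"left(+y)",d@np.array([-u[1],u[0]]))
E
```

```text
t 6.45 p [0.6299 0.0411 0.1415] rot [-0.968 -2.987  0.   ] F [ 0.6  0.1 -2.8] M [-0.15 -0.11  0.01] w 0.008943585113681011 ff 59.232226610183716
(-110, 45, 0) [268. 365.]
(-110, 45, 14) [271. 346.]
(-110, -45, 0) [418. 348.]
(-110, -45, 14) [422. 328.]
(0, 45, 14) [214. 235.]
(-34, 18, 101) [290. 138.]
(0, 18, 101) [272. 107.]
ahead 0.11859571058470587 left(+y) -0.0010143016342832
```

```bash
python3 - <<'E'
from fit import *
im=cv2.imread("pics/s2.png")[150:225,325:425]
a=(255*np.clip(im/140.,0,1)**.6).astype(np.uint8)
cv2.imwrite("pics/c5.png",cv2.resize(a,None,fx=8,fy=8,interpolation=cv2.INTER_CUBIC))
s=ctrl.state(); p=s["position"]; th=np.radians(144.1); u=np.array([np.cos(th),np.sin(th)]); o=p[:2]+.080*u; z=(p[2]-.0305)*1e3
P=[(-110,45,0),(-110,45,14),(-110,-45,0),(-110,-45,14),(0,45,14),(0,45,0),(-34,18,101),(0,18,101),(-110,5,60),(-110,-5,60)]
for a,b in zip(P,proj("scene",w(o[0],o[1],th,(np.array(P)+[0,0,z])/1e3))): print(a,((b-[325,150]+.5)*8-.5).round(0))
E
```

```text
(-110, 45, 0) [177. 571.]
(-110, 45, 14) [182. 532.]
(-110, -45, 0) [476. 536.]
(-110, -45, 14) [484. 497.]
(0, 45, 14) [ 69. 311.]
(0, 45, 0) [ 65. 348.]
(-34, 18, 101) [221. 116.]
(0, 18, 101) [184.  55.]
(-110, 5, 60) [338. 384.]
(-110, -5, 60) [373. 380.]
```

View pics/c5.png

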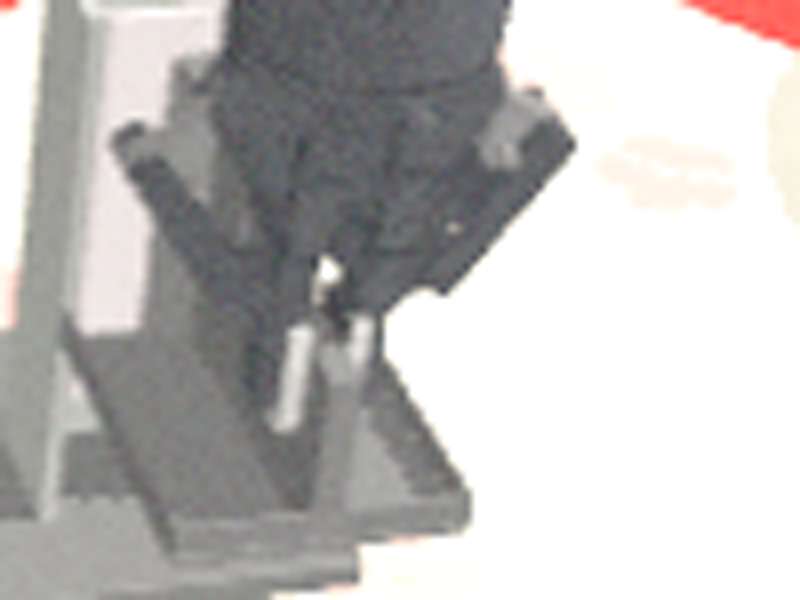

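move_arm(plan=[0,0.2,1.2,0,0,0,-1,0,0,1.2,0,0,0,-1,0,0,1.2,0,3.5,0,-1,0.5,0,0.03,0,0,0,-1,0.5,0,0.03,0,0,0,-1,0.4,0,0.03,0,0,0,-1,0,0,0,0,0,0,-1,0,0,0,0,0,0,-1,0,0,0,0,0,0,-1])

```text
time_s: 7.35
position: [0.6204, 0.051, 0.107]
ee_rot: [-0.948, -2.935, -0.029]
force: [-0.6, -0.0, -4.0]
width: 0.0089
finger_force: 59.3
```

```bash
cat >> h.py <<'E'
def loc(th=144.1):
    s=ctrl.state(); p=np.array(s["position"]); a=np.radians(th); u=np.array([np.cos(a),np.sin(a)]); v=np.array([-u[1],u[0]]); F=np.array(s["force"]); M=np.array(s["moment"])
    d=np.array([.5344,.1115])-p[:2]; R=Ro.from_rotvec(s["ee_rot"]).as_matrix()
    print("t %.2f ahead %.1f lat %.1f z %.1f"%(s["time_s"],1e3*d@u,1e3*d@v,1e3*p[2]),"F",np.r_[F[:2]@u,F[:2]@v,F[2]].round(1),"M",np.r_[M[:2]@u,M[:2]@v,M[2]].round(2),"pitch %.2f yaw %.2f roll %.2f"%(np.degrees(R[2,0]),np.degrees(np.arctan2(R[1,0],R[0,0])),np.degrees(R[2,1])),"w",round(s["width"],4))
E
python3 - <<'E'
from fit import *
from h import loc
im=save("scene","s3"); loc()
im=cv2.imread("pics/s3.png")[155:235,315:415]
a=(255*np.clip(im/140.,0,1)**.6).astype(np.uint8)
cv2.imwrite("pics/c6.png",cv2.resize(a,None,fx=7.4,fy=7.4,interpolation=cv2.INTER_CUBIC))
s=ctrl.state(); p=s["position"]; th=np.radians(144.1); u=np.array([np.cos(th),np.sin(th)]); o=p[:2]+.079*u; z=(p[2]-.0305)*1e3
P=[(-110,45,0),(-110,45,14),(-110,-45,0),(-110,-45,14),(0,45,14),(0,45,0),(-34,18,101),(0,18,101),(-110,5,60),(-110,-5,60)]
for a,b in zip(P,proj("scene",w(o[0],o[1],th,(np.array(P)+[0,0,z])/1e3))): print(a,((b-[315,155]+.5)*7.4-.5).round(0))
E
```

```text
t 7.40 ahead 105.2 lat 1.4 z 106.9 F [ 0.2  0.8 -3.3] M [-0.01  0.25 -0.05] pitch 3.44 yaw 144.19 roll 0.03 w 0.0091
(-110, 45, 0) [221. 552.]
(-110, 45, 14) [226. 517.]
(-110, -45, 0) [491. 519.]
(-110, -45, 14) [497. 485.]
(0, 45, 14) [125. 313.]
(0, 45, 0) [121. 347.]
(-34, 18, 101) [261. 143.]
(0, 18, 101) [228.  86.]
(-110, 5, 60) [366. 386.]
(-110, -5, 60) [397. 382.]
```

View pics/c6.png

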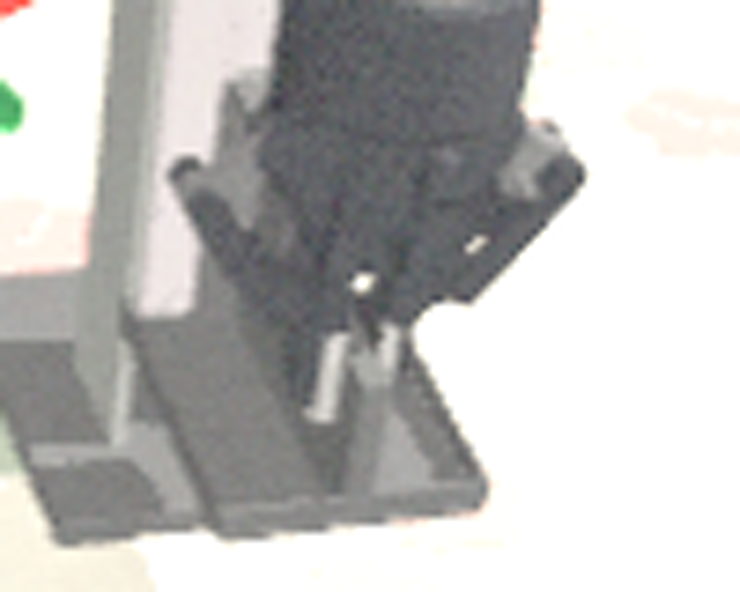

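move_arm(plan=[0.2,0,0.01,0,0,0,-1,0.2,0,0.01,0,0,0,-1,0.15,0,0.01,0,0,0,-1,0,0,0,0,0,0,-1])

```text
time_s: 7.8
position: [0.6167, 0.0537, 0.1071]
ee_rot: [-0.949, -2.937, -0.029]
force: [2.0, -2.3, -2.2]
width: 0.0094
finger_force: 59.4
```

```bash
python3 -c "
from h import *
loc()"
```

```text
t 7.80 ahead 100.5 lat 1.4 z 107.1 F [-2.9  0.7 -2.2] M [-0.    0.69  0.02] pitch 3.33 yaw 144.19 roll 0.05 w 0.0094
```

move_arm(plan=[0.1,0,0.006,0,0,0,-1,0.1,0,0.006,0,0,0,-1,0,0,0,0,0,0,-1])

```text
time_s: 8.1
position: [0.6156, 0.0548, 0.108]
ee_rot: [-0.95, -2.937, -0.03]
force: [3.1, -2.1, 1.1]
width: 0.0089
finger_force: 59.8
```

```bash
python3 -c "
from h import *
loc()"
```

```text
t 8.10 ahead 99.0 lat 1.7 z 108.0 F [-3.7 -0.1  1.1] M [0.01 0.5  0.09] pitch 3.30 yaw 144.17 roll 0.09 w 0.0089
```

move_arm(plan=[0.1,0,0.006,0,0,0,-1,0.1,0,0.006,0,0,0,-1,0,0,0,0,0,0,-1])

```text
time_s: 8.4
position: [0.6127, 0.057, 0.1076]
ee_rot: [-0.949, -2.934, -0.031]
force: [2.2, -0.9, 4.9]
width: 0.0091
finger_force: 60.6
```

```bash
python3 -c "
from h import *
loc()"
```

```text
t 8.40 ahead 95.4 lat 1.7 z 107.6 F [-2.3 -0.6  4.9] M [-0.03 -0.24 -0.03] pitch 3.52 yaw 144.17 roll 0.06 w 0.0091
```

move_arm(plan=[-0.4,0,0,0,0,0,-1,-0.6,0,0.4,0,0,0,-1,-0.2,0,0.4,0,-2,0,-1,0,0,0,0,0,0,-1,0,0,0,0,0,0,-1])

```text
time_s: 8.9
position: [0.6203, 0.05, 0.0954]
ee_rot: [-0.957, -2.962, -0.011]
force: [-0.1, -1.1, -4.2]
width: 0.0086
finger_force: 59.3
```

```bash
python3 -c "
from h import *
loc()"
```

```text
t 8.90 ahead 105.7 lat 0.5 z 95.4 F [-0.6  1.  -4.2] M [0.01 0.23 0.02] pitch 1.70 yaw 144.21 roll -0.12 w 0.0086
```

move_arm(plan=[0.2,0,0.005,0,0,0,-1,0.2,0,0.005,0,0,0,-1,0.2,0,0.005,0,0,0,-1,0.1,0,0,0,0,0,-1,0,0,0,0,0,0,-1])

```text
time_s: 9.4
position: [0.617, 0.0534, 0.0983]
ee_rot: [-0.959, -2.969, -0.012]
force: [2.4, -1.9, -4.1]
width: 0.0089
finger_force: 59.2
```

```bash
python3 -c "
from h import *
loc()"
```

```text
t 9.40 ahead 101.0 lat 1.4 z 98.3 F [-3.1  0.1 -4.1] M [0.08 0.86 0.02] pitch 1.32 yaw 144.21 roll 0.04 w 0.0089
```

move_arm(plan=[0.1,0,0,0,0,0,-1,0.1,0,0,0,0,0,-1,0,0,0,0,0,0,-1])

```text
time_s: 9.7
position: [0.6168, 0.0537, 0.099]
ee_rot: [-0.96, -2.973, -0.011]
force: [5.3, -4.7, -4.5]
width: 0.0089
finger_force: 59.2
```

```bash
python3 -c "
from h import *
loc()"
```

```text
t 9.70 ahead 100.6 lat 1.5 z 99.0 F [-7.1  0.6 -4.5] M [0.11 1.58 0.04] pitch 1.09 yaw 144.21 roll 0.09 w 0.0089
```

move_arm(plan=[-0.15,0,0,0,-1,0,-1,0,0,0,0,-0.5,0,-1,0,0,0,0,0,0,-1])

```text
time_s: 10.0
position: [0.6167, 0.0539, 0.0987]
ee_rot: [0.964, 2.986, 0.0]
force: [4.5, -3.7, -2.8]
width: 0.0088
finger_force: 59.5
```

```bash
python3 -c "
from h import *
loc()"
```

```text
t 10.00 ahead 100.5 lat 1.6 z 98.7 F [-5.8  0.4 -2.8] M [0.04 1.08 0.03] pitch -0.20 yaw 144.20 roll 0.06 w 0.0088
```

move_arm(plan=[0.15,0,0,0,-1,0,-1,0.05,0,0,0,-0.5,0,-1,0,0,0,0,0,0,-1])

```text
time_s: 10.3
position: [0.6172, 0.0539, 0.1002]
ee_rot: [0.955, 2.957, -0.013]
force: [7.8, -6.9, -2.2]
width: 0.0089
finger_force: 59.6
```

```bash
python3 -c "
from h import *
loc()"
```

```text
t 10.30 ahead 100.8 lat 1.9 z 100.2 F [-10.4   1.   -2.2] M [0.11 1.46 0.09] pitch -2.00 yaw 144.22 roll 0.15 w 0.0089
```

move_arm(plan=[0.1,0,0,0,-1,0,-1,0.05,0,0,0,-0.5,0,-1,0,0,0,0,0,0,-1])

```text
time_s: 10.6
position: [0.618, 0.0539, 0.1018]
ee_rot: [0.945, 2.928, -0.025]
force: [11.6, -9.4, -0.8]
width: 0.009
finger_force: 59.7
```

```bash
python3 -c "
from h import *
loc()"
```

```text
t 10.60 ahead 101.5 lat 2.4 z 101.8 F [-15.    0.8  -0.8] M [0.12 1.86 0.07] pitch -3.80 yaw 144.22 roll 0.26 w 0.009
```

move_arm(plan=[-0.5,0,0,0,0,0,-1,-0.5,0,-0.5,0,1.5,0,-1,0,0,-0.8,0,1.5,0,-1,0,0,0,0,0,0,-1,0,0,0,0,0,0,-1])

```text
time_s: 11.1
position: [0.6194, 0.0513, 0.1103]
ee_rot: [-0.965, -2.987, 0.0]
force: [0.1, 0.7, -3.8]
width: 0.009
finger_force: 59.4
```

```bash
python3 -c "
from h import *
loc()"
```

```text
t 11.10 ahead 104.2 lat 1.1 z 110.3 F [ 0.3 -0.6 -3.8] M [-0.02  0.12  0.04] pitch 0.14 yaw 144.19 roll -0.05 w 0.009
```

move_arm(plan=[0.2,0.05,-0.1,0,0,0,-1,0.2,0,-0.1,0,0,0,-1,0.15,0,0,0,0,0,-1,0,0,0,0,0,0,-1])

```text
time_s: 11.5
position: [0.616, 0.0547, 0.1132]
ee_rot: [-0.965, -2.989, 0.0]
force: [0.6, -0.6, -3.1]
width: 0.0087
finger_force: 59.4
```

```bash
python3 -c "
from h import *
loc()"
```

```text
t 11.50 ahead 99.5 lat 1.8 z 113.2 F [-0.9  0.1 -3.1] M [0.04 0.18 0.02] pitch 0.02 yaw 144.21 roll -0.01 w 0.0087
```

move_arm(plan=[0,0,-0.05,0,0,0,-1,0,0,-0.05,0,0,0,-1,0,0,0,0,0,0,-1])

```text
time_s: 11.8
position: [0.6165, 0.0543, 0.1143]
ee_rot: [0.966, 2.989, 0.0]
force: [0.2, 0.2, -4.1]
width: 0.0085
finger_force: 59.4
```

```bash
python3 -c "
from h import *
loc()"
```

```text
t 11.80 ahead 100.1 lat 1.8 z 114.3 F [-0.1 -0.3 -4.1] M [-0.05  0.14  0.01] pitch -0.01 yaw 144.18 roll 0.00 w 0.0085
```

move_arm(plan=[0.15,0,0,0,0,0,-1,0.15,0,0,0,0,0,-1,0,0,0,0,0,0,-1])

```text
time_s: 12.1
position: [0.6137, 0.0562, 0.1141]
ee_rot: [-0.966, -2.989, 0.0]
force: [-0.1, -0.4, -4.5]
width: 0.0092
finger_force: 59.4
```

```bash
python3 -c "
from h import *
loc()"
```

```text
t 12.10 ahead 96.7 lat 1.7 z 114.1 F [-0.2  0.4 -4.5] M [0.01 0.15 0.02] pitch 0.02 yaw 144.19 roll -0.01 w 0.0092
```

move_arm(plan=[0.1,0,0,0,0,0,-1,0.1,0,0,0,0,0,-1,0,0,0,0,0,0,-1])

```text
time_s: 12.4
position: [0.6122, 0.0574, 0.1142]
ee_rot: [-0.966, -2.989, -0.0]
force: [-0.3, -0.0, -3.5]
width: 0.009
finger_force: 59.4
```

```bash
python3 -c "
from h import *
loc()"
```

```text
t 12.40 ahead 94.8 lat 1.8 z 114.2 F [ 0.2  0.2 -3.5] M [-0.    0.17 -0.01] pitch 0.01 yaw 144.19 roll -0.00 w 0.009
```

Claws are entering freely. Continue inward.

move_arm(plan=[0.15,0,0,0,0,0,-1,0.15,0,0,0,0,0,-1,0.15,0,0,0,0,0,-1,0,0,0,0,0,0,-1])

```text
time_s: 12.8
position: [0.6085, 0.0601, 0.1142]
ee_rot: [-0.966, -2.989, 0.0]
force: [0.3, -0.8, -3.6]
width: 0.0086
finger_force: 59.4
```

```bash
python3 -c "
from h import *
loc()"
```

```text
t 12.80 ahead 90.2 lat 1.8 z 114.2 F [-0.7  0.5 -3.6] M [ 0.    0.18 -0.  ] pitch 0.01 yaw 144.20 roll -0.01 w 0.0086
```

move_arm(plan=[0.15,0,0,0,0,0,-1,0.1,0,0,0,0,0,-1,0.1,0,0,0,0,0,-1,0,0,0,0,0,0,-1])

```text
time_s: 13.2
position: [0.6057, 0.062, 0.1142]
ee_rot: [-0.966, -2.989, 0.0]
force: [0.1, 0.4, -4.3]
width: 0.0088
finger_force: 59.4
```

```bash
python3 -c "
from h import *
loc()"
```

```text
t 13.20 ahead 86.8 lat 1.7 z 114.2 F [ 0.2 -0.4 -4.3] M [ 0.07  0.16 -0.03] pitch 0.01 yaw 144.19 roll -0.01 w 0.0088
```

move_arm(plan=[0.1,0,0,0,0,0,-1,0.1,0,0,0,0,0,-1,0,0,0,0,0,0,-1])

```text
time_s: 13.5
position: [0.6047, 0.0628, 0.1145]
ee_rot: [0.965, 2.988, -0.0]
force: [1.6, -1.5, -3.3]
width: 0.0092
finger_force: 59.3
```

```bash
python3 -c "
from h import *
loc()"
```

```text
t 13.50 ahead 85.5 lat 1.8 z 114.5 F [-2.1  0.3 -3.3] M [ 0.04  0.45 -0.01] pitch -0.10 yaw 144.19 roll 0.02 w 0.0092
```

move_arm(plan=[0.1,0,0,0,0,0,-1,0,0,0,0,0,0,-1])

```text
time_s: 13.7
position: [0.6046, 0.0629, 0.1149]
ee_rot: [0.965, 2.986, -0.001]
force: [3.8, -3.4, -4.1]
width: 0.0089
finger_force: 59.2
```

```bash
python3 -c "
from h import *
loc()"
```

```text
t 13.70 ahead 85.3 lat 1.8 z 114.9 F [-5.1  0.5 -4.1] M [0.13 1.03 0.  ] pitch -0.21 yaw 144.19 roll 0.04 w 0.0089
```

move_arm(plan=[-0.24,0,0,0,0,0,-1,0,0,0.1,0,0,0,-1,0,0,0.1,0,0,0,-1,0,0,0.1,0,0,0,-1,0,0,0,0,0,0,-1])

```text
time_s: 14.2
position: [0.6054, 0.0624, 0.1112]
ee_rot: [-0.966, -2.989, -0.0]
force: [1.9, -1.3, -3.3]
width: 0.0093
finger_force: 59.4
```

```bash
python3 -c "
from h import *
loc()"
```

```text
t 14.20 ahead 86.3 lat 1.9 z 111.2 F [-2.3 -0.  -3.3] M [-0.05  0.26  0.01] pitch 0.01 yaw 144.18 roll 0.01 w 0.0093
```

move_arm(plan=[0,0,0.1,0,0,0,-1,0,0,0.1,0,0,0,-1,0,0,0,0,0,0,-1])

```text
time_s: 14.5
position: [0.6056, 0.0625, 0.1101]
ee_rot: [0.966, 2.989, 0.001]
force: [-0.2, -0.6, 2.3]
width: 0.0091
finger_force: 60.2
```

```bash
python3 -c "
from h import *
loc()"
```

```text
t 14.50 ahead 86.4 lat 2.0 z 110.1 F [-0.2  0.6  2.3] M [ 0.01 -0.28  0.04] pitch 0.01 yaw 144.19 roll 0.03 w 0.0091
```

move_arm(plan=[0,0,0.1,0,0,0,-1,0,0,0,0,0,0,-1])

```text
time_s: 14.7
position: [0.6057, 0.0626, 0.109]
ee_rot: [0.966, 2.989, 0.001]
force: [-0.2, 0.8, 3.9]
width: 0.0091
finger_force: 60.5
```

```bash
python3 -c "
from h import *
loc()"
```

```text
t 14.70 ahead 86.4 lat 2.1 z 109.0 F [ 0.6 -0.5  3.9] M [-0.01 -0.53  0.06] pitch -0.01 yaw 144.17 roll 0.05 w 0.0091
```

move_arm(plan=[0,0,-0.05,0,0,0,-1,0,0,0,0,0,0,-0.6,0,0,0,0,0,0,-0.2,0,0,0,0,0,0,0.1,0,0,0,0,0,0,0.1])

```text
time_s: 15.2
position: [0.6051, 0.0622, 0.1082]
ee_rot: [-0.966, -2.989, 0.0]
force: [0.8, 0.3, -0.9]
width: 0.0471
finger_force: 0.0
```

```bash
python3 -c "
from h import *
loc()"
```

```text
t 15.20 ahead 86.2 lat 1.6 z 108.2 F [-0.5 -0.7 -0.9] M [-0.    0.02 -0.01] pitch 0.02 yaw 144.19 roll -0.02 w 0.0471
```

move_arm(plan=[0,0,-1,0,0,0,0.1,0,0,-3,0,0,0,0.1,0,0,-4,0,0,0,0.1,0,0,-4,0,0,0,0.1,0,0,0,0,0,0,-1,0,0,0,0,0,0,-1])

```text
time_s: 15.8
position: [0.6062, 0.0622, 0.2311]
ee_rot: [0.965, 2.986, 0.002]
force: [0.0, -0.2, -0.4]
width: 0.0184
finger_force: 0.0
```

```bash
python3 - <<'E'
from fit import *
from h import loc
loc(); save("scene","s4")
im=cv2.imread("pics/s4.png")[120:230,300:420]
a=(255*np.clip(im/160.,0,1)**.6).astype(np.uint8)
cv2.imwrite("pics/c7.png",cv2.resize(a,None,fx=5.4,fy=5.4,interpolation=cv2.INTER_CUBIC))
E
```

```text
t 15.80 ahead 87.1 lat 2.2 z 231.1 F [-0.1  0.1 -0.4] M [-0.05 -0.04  0.06] pitch -0.20 yaw 144.19 roll 0.12 w 0.0184
```

View pics/c7.png

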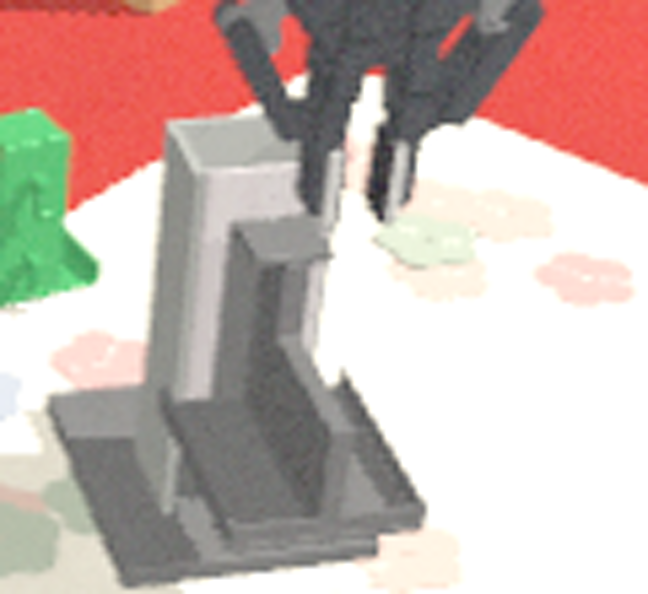

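move_arm(plan=[1.5,0,0,0,0,0,-1,2,0,0,0,0,0,-1,2,0,0,0,0,0,-1,1.2,0,0,0,0,0,-1,0,0,1.5,0,0,0,-1,0,0,1.5,0,0,0,-1,0,0,0.8,0,0,0,-1,0,0,0,0,0,0,-1,0,0,0,0,0,0,-1])

```text
time_s: 16.75
position: [0.5512, 0.1011, 0.1901]
ee_rot: [-0.967, -2.988, 0.001]
force: [-0.7, 0.0, -1.1]
width: 0.0
finger_force: 0.0
```

```bash
python3 -c "
from h import *
loc()"
```

```text
t 16.75 ahead 19.8 lat 1.4 z 190.1 F [ 0.6  0.4 -1.1] M [0.02 0.01 0.03] pitch 0.05 yaw 144.15 roll -0.04 w 0.0
```

move_arm(plan=[0.1,0,0.2,0,0,0,-1,0,0,0.2,0,0,0,-1,0,0,0.2,0,0,0,-1,0,0,0.2,0,0,0,-1,0,0,0.2,0,0,0,-1,0,0,0,0,0,0,-1])

```text
time_s: 17.35
position: [0.5503, 0.1021, 0.1808]
ee_rot: [0.966, 2.989, 0.0]
force: [1.2, 0.3, -0.3]
width: 0.0002
finger_force: 0.2
```

```bash
python3 -c "
from h import *
loc()"
```

```text
t 17.35 ahead 18.4 lat 1.7 z 180.8 F [-0.8 -0.9 -0.3] M [-0.04 -0.08  0.02] pitch -0.00 yaw 144.18 roll 0.01 w 0.0002
```

move_arm(plan=[0,0,0.1,0,0,0,-1,0,0,0.1,0,0,0,-1,0,0,0.1,0,0,0,-1,0,0,0,0,0,0,-1])

```text
time_s: 17.75
position: [0.5512, 0.102, 0.179]
ee_rot: [0.965, 2.987, 0.001]
force: [0.8, -1.0, 5.0]
width: 0.0003
finger_force: 2.7
```

```bash
python3 -c "
from h import *
loc()"
```

```text
t 17.75 ahead 19.1 lat 2.2 z 179.0 F [-1.3  0.4  5. ] M [ 0.01  0.   -0.02] pitch -0.13 yaw 144.18 roll 0.09 w 0.0003
```

move_arm(plan=[0,0,0.1,0,0,0,-1,0,0,0.1,0,0,0,-1,0,0,0,0,0,0,-1])

```text
time_s: 18.05
position: [0.5516, 0.1022, 0.1782]
ee_rot: [0.965, 2.986, 0.002]
force: [-0.4, 0.1, 8.6]
width: -0.0001
finger_force: 4.4
```

```bash
python3 -c "
from h import *
loc()"
```

```text
t 18.05 ahead 19.4 lat 2.5 z 178.2 F [0.4 0.2 8.6] M [ 0.06 -0.19 -0.01] pitch -0.16 yaw 144.18 roll 0.14 w -0.0001
```

move_arm(plan=[0,0,0.1,0,0,0,-1,0,0,0.1,0,0,0,-1,0,0,0,0,0,0,-1])

```text
time_s: 18.35
position: [0.5504, 0.1022, 0.1742]
ee_rot: [0.966, 2.989, 0.001]
force: [0.3, -0.7, 0.3]
width: -0.0002
finger_force: 0.0
```

move_arm(plan=[0,0,0.1,0,0,0,-1,0,0,0.1,0,0,0,-1,0,0,0,0,0,0,-1])

```text
time_s: 18.65
position: [0.5498, 0.1021, 0.1713]
ee_rot: [-0.966, -2.988, 0.001]
force: [-1.6, 0.0, 1.2]
width: -0.0003
finger_force: 1.0
```

move_arm(plan=[0,0,0.1,0,0,0,-1,0,0,0,0,0,0,-1])

```text
time_s: 18.85
position: [0.55, 0.1021, 0.1712]
ee_rot: [-0.966, -2.989, 0.0]
force: [-2.1, 0.5, 3.9]
width: 0.0002
finger_force: 2.4
```

move_arm(plan=[0,0,0.1,0,0,0,-1,0,0,0.1,0,0,0,-1,0,0,0,0,0,0,-1])

```text
time_s: 19.15
position: [0.5503, 0.1022, 0.171]
ee_rot: [-0.965, -2.989, 0.0]
force: [-5.2, -0.6, 11.1]
width: -0.0
finger_force: 5.5
```

move_arm(plan=[0,0,0.1,0,0,0,-1,0,0,0.1,0,0,0,-1,0,0,0,0,0,0,-1])

```text
time_s: 19.45
position: [0.5505, 0.1022, 0.1708]
ee_rot: [-0.965, -2.989, 0.0]
force: [-8.4, -0.1, 17.5]
width: -0.0
finger_force: 8.7
```

```bash
python3 -c "
from h import *
loc()"
```

```text
t 19.45 ahead 18.5 lat 1.9 z 170.8 F [ 6.8  5.1 17.5] M [ 0.88 -1.14  0.05] pitch 0.01 yaw 144.21 roll -0.01 w -0.0
```

move_arm(plan=[0,0,-0.5,0,0,0,-1,0,0,-0.3,0,0,0,-1,0,0,0,0,0,0,-1,0,0,0.3,0,0,0,-1,0,0,0.3,0,0,0,-1,0,0,0.2,0,0,0,-1,0,0,0.1,0,0,0,-1,0,0,0,0,0,0,-1])

```text
time_s: 20.25
position: [0.5508, 0.1021, 0.1707]
ee_rot: [0.965, 2.989, -0.001]
force: [-9.1, -0.0, 21.1]
width: 0.0
finger_force: 10.5
```

```bash
python3 -c "
from h import *
loc()"
```

```text
t 20.25 ahead 18.9 lat 2.0 z 170.7 F [ 7.4  5.4 21.1] M [ 1.08 -1.3  -0.02] pitch -0.02 yaw 144.21 roll -0.02 w 0.0
```

move_arm(plan=[0,0,-1,0,0,0,-1,0,0,-3,0,0,0,-1,0,0,-4,0,0,0,-1,2,0,-4,0,0,0,-1,4,0,-2,0,0,0,-1,4,0,0,0,0,0,-1,4,0,0,0,0,0,-1,0,0,0,0,0,0,-1,0,0,0,0,0,0,-1])

```text
time_s: 21.15
position: [0.4362, 0.1843, 0.305]
ee_rot: [-0.964, -2.99, 0.001]
force: [0.3, -0.5, -0.6]
width: 0.0002
finger_force: 0.0
```

```bash
python3 - <<'E'
from fit import *
from h import loc
loc(); save("scene","s5"); save("top","t5")
for q in("shelf_top","shelf_blade","jar","glass","beaker"): find(q,"scene",4)
find("shelf_top","top",4)
# fit x,y,yaw,z,pitch of shelf from automatic edge: compare s4 -> s5 shift of shelf features by LK
a=cv2.imread("pics/s4.png",0);b=cv2.imread("pics/s5.png",0)
th=np.radians(144.1);u=np.array([np.cos(th),np.sin(th)]);v=np.array([-u[1],u[0]]);o=np.array([.5344,.1115])-.0019*v
P=[(-110,45,0),(-110,-45,0),(-110,-45,14),(-110,5,60),(-110,-5,60),(-34,18,101),(0,18,101),(0,45,14)]
A=proj("scene",w(o[0],o[1],th,(np.array(P)+[0,0,78.5])/1e3)).astype(np.float32)
B=proj("scene",w(o[0],o[1],th,(np.array(P)+[0,0,69.7])/1e3))
N,ok,e=cv2.calcOpticalFlowPyrLK(a,b,A.reshape(-1,1,2),None,winSize=(9,9),maxLevel=1)
for p,x,y,z,k in zip(P,A,N[:,0],B,ok): print(p,"lk shift",(y-x).round(2),"expected",(z-x).round(2),k)
E
```

```text
t 21.15 ahead -122.3 lat 1.4 z 305.0 F [-0.5  0.2 -0.6] M [-0.01 -0.    0.02] pitch -0.00 yaw 144.27 roll -0.02 w 0.0002
scene shelf_top 0.87 [ 0.2544 -0.3813  0.0335] [117. 249.]
scene shelf_top 0.69 [0.3156 0.2007 0.0274] [301. 165.]
scene shelf_top 0.64 [0.5779 0.0787 0.0868] [351. 203.]
scene shelf_blade 0.91 [ 0.2514 -0.3796  0.0307] [117. 249.]
scene shelf_blade 0.87 [0.5743 0.0764 0.0826] [349. 204.]
scene shelf_blade 0.38 [0.5107 0.1023 0.1156] [336. 179.]
scene jar 0.59 [ 0.6983 -0.099   0.0597] [347. 272.]
scene glass 0.82 [ 0.4073 -0.4001  0.0687] [148. 275.]
scene glass 0.27 [0.5101 0.0994 0.1142] [335. 180.]
scene beaker 0.92 [ 0.6672 -0.2953  0.0431] [274. 322.]
scene beaker 0.7 [0.5735 0.0775 0.0843] [349. 203.]
top shelf_top 0.98 [0.5785 0.0776 0.0759] [228. 183.]
top shelf_top 0.86 [ 0.2386 -0.372   0.0028] [393. 307.]
top shelf_top 0.76 [0.2988 0.1988 0.0029] [187. 287.]
(-110, 45, 0) lk shift [-9.77  1.74] expected [-0.36  2.89] [1]
(-110, -45, 0) lk shift [0.1  3.43] expected [-0.52  2.87] [1]
(-110, -45, 14) lk shift [0.03 3.51] expected [-0.53  2.91] [1]
(-110, 5, 60) lk shift [0.26 3.44] expected [-0.46  3.07] [1]
(-110, -5, 60) lk shift [-0.04  3.87] expected [-0.48  3.07] [1]
(-34, 18, 101) lk shift [0.12 3.67] expected [-0.38  3.14] [1]
(0, 18, 101) lk shift [0.03 3.5 ] expected [-0.35  3.1 ] [1]
(0, 45, 14) lk shift [-0.21  0.35] expected [-0.28  2.84] [1]
```

```bash
python3 -c "
from rig import ctrl
print(ctrl.finish_job())"
```

```text
the job is handed in; nothing more can be done
None
```

The shelf is hooked into both slots, pressed past the catch to the rigid stop with at most about 21 N, judged level from the camera, and released; the glass, jar and beaker were not touched, and the job is handed in at about 22 s.

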